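# Clamp a plaster mould to the set force in a screw press

### The job

Push the white plaster mould along the press bed until it sits fully home and square against the green back stop under the pad, then turn the crank clockwise (seen from above) by its orange handle until the yellow tab pops fully out of the end of the press's crosshead, stop there before the red overload tab on the other end comes out, and let go with the mould still clamped. Never touch the two tabs, and leave the jars, bowl, mug and wooden rib where they are.

Things in the scene. Friction and masses are not known exactly. Their poses are not given: they have to be found in the camera images.
- press: Fixed green screw press with a dark steel bed, at any place and yaw. Origin on the table under the screw axis; x runs along the bed to the back stop (away from the robot), y left, z up. Bed 22 mm high, 156 mm wide, from x = -170 to +75 mm. Steel columns 24 mm thick at x = 0, y = +-100 mm carry the beam. Below it a crosshead slides on them with a black pad 72 mm across under it, 97 mm or more above the table at the start.
- stop_face (a point): Centre of the green back stop's front face (x = 60 mm in the press frame); the stop stands 34 mm above the bed. Two aluminium guides 22 mm high lead to it: inner faces 104 mm apart from x = 22 to 60 mm, flaring wider from there to x = -8 mm.
- beam_mid (a point): Centre of the green beam: 40 mm along the press's x, 236 mm along y, z = 155 to 190 mm. Under it the aluminium crosshead (30 x 250 x 20 mm) spans the columns; it does not turn, and sinks with the pad from z about 140 mm to about 110 mm (mid-height) as the crank tightens.
- screw (a point): Screw axis at the top of the beam. The spindle (20 mm thick) sticks up to z = 247 mm. One turn lowers the pad 24 mm; how far until it meets the mould varies and cannot be read off. Moving the handle takes about 5 N before that, then stiffens to about 8 N as the pad reaches the set force of 50 N and the yellow tab comes out; the red one comes at 80 N (10 N on the handle). The crank stays where left.
- crank (a joint): Crank angle (rad) about the screw axis, growing clockwise seen from above (tightening). At 0 the handle lies at +y of the press, at pi/2 at +x, at pi at -y. Starts at 0.1 to 2.4 with the mould free; can turn to 12. Expect the yellow tab somewhere between 4 and 7.
- crank_handle (a point): Centre of the upright orange crank handle, 24 to 26 mm thick, 70 mm from the screw axis. This point is 241 mm above the table; the handle stands from 212 mm (top of the flat steel crank arm) to 273 mm. It does not spin on its arm. It can be pushed round from behind with closed fingers pointing down, or gripped.
- set_tab: Yellow sprung indicator tab, 22 x 16 mm, in the left (+y) end of the crosshead, sinking with it. Origin at the middle of its outer end face, axes as the press. In: y = 128 mm in the press frame. It stays in until the pad presses at the set force, then comes out along +y within 0.5 rad of crank to a stop at y = 148 mm (out by 20 mm).
- over_tab: Red overload tab, the same in the right (-y) end of the crosshead. In: y = -128 mm in the press frame; it starts to come out if the crank is turned on after the yellow tab has reached its stop, 8 mm for 0.4 rad.
- mould: Loose white plaster mould with a dark seam, one block 120 (x) x 90 (y) x 70 mm high, about 0.85 kg. Origin at the centre of its underside, x along its length, z up. Starts on the bed (z = 22 mm), its centre 60 to 90 mm short of the screw axis, up to 8 mm to a side, up to 0.12 rad askew. Home against the stop its origin is at x = 0 in the press frame. Sliding it takes about 4 to 7 N.
- jar_pink_c (a point): Bystander, leave alone: loose glaze jar, terracotta-pink label, white cap, 68 mm across, 85 mm high. This point is its centre half-way up.
- jar_yellow_c (a point): Bystander, leave alone: loose glaze jar, yellow label, 68 mm across, 85 mm high. This point is its centre half-way up.
- jar_green_c (a point): Bystander, leave alone: loose glaze jar, green label, 68 mm across, 85 mm high. This point is its centre half-way up.
- bowl_c (a point): Bystander, leave alone: loose blue ceramic bowl, 120 mm across, 50 mm high. This point is its centre half-way up.
- mug_c (a point): Bystander, leave alone: loose terracotta mug, 80 mm across, 85 mm high. This point is its centre half-way up.
- rib_c (a point): Bystander, leave alone: loose flat wooden throwing rib, 120 x 60 x 12 mm, lying on the table. This point is its centre half-way up.
Mind the look-alikes: they are no part of the job. Leave any purple look-alike of the mould alone.

How it is judged:
On the way, in this order (a step that is already met when the one before it is completed fails the run):
1. the mould is fully home against the back stop, the yellow tab still in (x of mould in the frame of press between -0.006 and 0.008 m and y of mould in the frame of press between -0.009 and 0.009 m and z of mould in the frame of press below 0.027 m and angle between the x axis of mould and the x axis of press, either way round below 0.1 rad and y of set_tab in the frame of press below 0.134 m), for 0.2 s.
2. the yellow tab has popped out with the mould home (x of mould in the frame of press between -0.006 and 0.008 m and y of mould in the frame of press between -0.009 and 0.009 m and z of mould in the frame of press below 0.027 m and angle between the x axis of mould and the x axis of press, either way round below 0.1 rad and y of set_tab in the frame of press above 0.14 m), for 0.3 s.
At the end, for the whole second after the job is handed in: The mould is home (within 6 mm of the stop, 9 mm sideways, 0.1 rad), the yellow tab is out by 12 mm or more, the red tab is out by less than 8 mm, crank and mould at rest, nothing touched by the robot (all of step 2 and y of over_tab in the frame of press above -0.136 m and velocity of joint crank between -0.05 and 0.05 rad/s and linear speed of mould below 0.01 m/s).
It fails at once if the mould is over-clamped: the red overload tab comes out (y of over_tab in the frame of press below -0.138 m).
It fails at once if the robot touches a tab (contact force between any of the fingers, the arm and set_tab above 0.5 N or contact force between any of the fingers, the arm and over_tab above 0.5 N).
It fails at once if the mould is tipped (angle between mould's own z axis and vertical above 0.2 rad).
It fails at once if a bystander is moved by more than 25 mm or tipped (distance of any of jar_pink_c, jar_yellow_c, jar_green_c, bowl_c, mug_c, rib_c from where it was at the start of the episode above 0.025 m or angle between any of jar_pink_c, jar_yellow_c, jar_green_c, bowl_c, mug_c, rib_c's own z axis and vertical above 0.4 rad).
It also fails if it takes over 72 s, if anything falls off the work surface, if the arm or the gripper's body presses on something with over 40 N, if the wrist force passes 120 N, or if a joint passes its speed limit or range.

### The arm

A 7-joint arm with a two-finger parallel gripper is mounted at the origin on the work surface. World frame = base frame: x ahead of the robot, y to its left, z up, the work surface at z = 0. Lengths are in m, angles in rad, forces in N, time in s.
With the tool pointing down it reaches from about 0.425 to 0.8 m from the base axis. Payload 8.3 kg.
Tool frame: the origin (TCP) lies where the fingers leave the gripper's body, on its centre line; the fingertips stand 73 mm ahead of it and the grasp point (between the pads) lies 54 mm ahead of it (ctrl.grip_depth is the distance from the TCP to the grasp point, in m); z points along the fingers, x is the direction in which the jaws open and shut, and the axes are right-handed (so a half turn about z gives the same grasp; the last joint's range is limited). The gripper opens to 85 mm and grips with 20 to 120 N. Pads are 22 mm wide; open, the fingers measure 114 mm over their backs; the gripper's body (76 mm by 85 mm) begins 54 mm behind the grasp point. The pads swing forward as they close: fully open they stand 13 mm farther back than shut.
Start: joints at [-1.298, 0.383, 0.016, 1.37, -0.006, 1.388, -0.046], TCP at [0.206, 0.59, 0.304] pointing down, gripper open.
Joint ranges: [-2.95, 2.95], [-0.25, 2.06], [-1.52, 1.56], [0.18, 2.33], [-1.44, 4.58], [0.02, 2.06], [-3.01, 3.01]. Speed limits (rad/s): [2.39, 2.39, 3.01, 3.01, 3.14, 3.14, 3.14].

### API

Orientations are given as a unit quaternion [w, x, y, z].
In Python, from rig import ctrl gives the robot as it stands.
- The arm moves only by the tool move_arm, never from a script. Its argument "steps" is a list of rows, each a list of 7 numbers: the shift along the tool's x, y, z in mm, then the turn, a rotation vector about the tool's x, y, z in rad, then the finger opening in mm, from 0 to 85.4. In form: [[tx, ty, tz, wx, wy, wz, gripper], ...]. A call has 1 to 10 rows; each row shifts and turns the commanded pose from where the row before left it, along the tool's axes as they then stand; what a row does not reach is not made up. A row lasts 1/12 s, in which the tool goes at most 41.7 mm and 7.16 degrees, less where a joint would pass 70% of its speed; a pose out of reach is approached as far as the arm can. A call is refused whole if a number of a shift passes 41.7 or a number of a turn 0.125, either way. A call with a gripper value outside its range is refused whole. The fingers move at their own pace and stop on an object; "newtons" is the grip in N (left out, the last holds). Time passes only in rows, so rows that do not move let the fingers close. It gives the time, the measured TCP pose, the force and the opening at its end, in the units of the state.
- ctrl.sense(): the state, without advancing time (a new reading comes with each control period).
- ctrl.capture(name): name is "side" or "top" or "wrist"; returns (picture, depth): 400x640x3 uint8, red, green, blue; 400x640 float32, m along the optical axis (not along the pixel's ray), 0 where there is no reading.
- ctrl.camera_params(name): a dict with "intrinsics" (3x3 intrinsics, pixels), "R" (3x3) and "t" (3): a world point X has camera coordinates R X + t. Camera axes: x right, y down, z forward; pixel columns grow to the right and rows downward; lengths in m; the calibration is good to about 2 mm. A picture is of the moment at which its call begins: read the wrist's pose just before it. camera_params takes no time and is no camera call; for the wrist camera it gives the pose at the moment of the call.
- ctrl.hand_in(): hands the job in, once; it reports no verdict.
The state is a dict: "time": time; "joints": joint angles; "qd": joint speeds; "tau": joint torques, N m; "tool_pos": TCP position; "eef_rot": TCP orientation; "contact_force": force on the tool from outside, world axes, zero at the start; "torque": the same for the moment, N m; "gripper_width": finger opening in m.
Only numpy, scipy, OpenCV 4.12 (cv2) and the standard library are available. Lean on these libraries where they do the work, as an engineer would, in place of code of your own. Each camera call takes 0.05 s, during which the arm holds its last target.

## Working session

There is one attempt and no reset: what is moved stays moved. The work goes in short steps, Python scripts to look and compute and a tool call to move; the robot and the scene stay as the last step left them, time stands still between calls to the robot, and variables do not carry over. Pictures are saved under pics/ and viewed, and the job is handed in when it is done.

Besides the shell and the picture viewer there is one more tool, called in YAML: its name, and indented under it one key for each argument. move_arm: Moves the arm, as the interface text tells. Its arguments: {"type":"object","properties":{"steps":{"type":"array","items":{"type":"array","items":{"type":"number"}}},"newtons":{"type":"number"}},"required":["steps"]}

```bash
ls; mkdir -p pics
python3 - <<'E'
from rig import ctrl
import cv2,numpy as np
s=ctrl.sense();print(s)
for n in ("side","top","wrist"):
    p=ctrl.camera_params(n)
    im,d=ctrl.capture(n);cv2.imwrite(f"pics/{n}0.png",im[:,:,::-1]);np.save(f"pics/{n}0.npy",d)
    print(n,p)
E
```

```text
pics
{'time': 0.0, 'joints': array([-1.29791092,  0.38427282,  0.01641292,  1.37117673, -0.00626366,
        1.388175  , -0.04651851]), 'qd': array([ 0.00015421,  0.00025958, -0.00116668, -0.0001994 , -0.00219555,
        0.00103959,  0.00061634]), 'tau': array([ 1.37838720e-04, -6.27578259e+01,  8.44520163e-01, -3.71823478e+01,
        1.66288752e-02,  1.41538380e-02, -2.06281260e-05]), 'tool_pos': array([0.20581987, 0.58975763, 0.3028472 ]), 'eef_rot': array([ 6.08835730e-04,  8.15320418e-01,  5.79009183e-01, -7.81638031e-04]), 'contact_force': array([ 0.37286721, -0.14724934, -0.35792321]), 'torque': array([ 0.00124348, -0.03562886, -0.00131574]), 'gripper_width': 0.08561625520312481}
side {'intrinsics': array([[410.63876151,   0.        , 318.78544976],
       [  0.        , 410.63876151, 195.78283751],
       [  0.        ,   0.        ,   1.        ]]), 'R': array([[ 8.68591702e-01, -4.95528335e-01,  3.52797443e-04],
       [-2.79576607e-01, -4.90646174e-01, -8.25289799e-01],
       [ 4.09127579e-01,  7.16741238e-01, -5.64709326e-01]]), 't': array([-0.47037391,  0.26293904,  1.03155398])}
top {'intrinsics': array([[500.81870832,   0.        , 315.4040523 ],
       [  0.        , 500.81870832, 207.40279001],
       [  0.        ,   0.        ,   1.        ]]), 'R': array([[ 0.02405513, -0.99963307, -0.01245291],
       [-0.9864424 , -0.02171131, -0.16266533],
       [ 0.16233527,  0.01619701, -0.98660271]]), 't': array([-0.03712758,  0.55387684,  1.43796436])}
wrist {'intrinsics': array([[350.1609719 ,   0.        , 324.74750663],
       [  0.        , 350.1609719 , 200.11337777],
       [  0.        ,   0.        ,   1.        ]]), 'R': array([[ 0.32925483,  0.94423938, -0.00180508],
       [ 0.89321699, -0.31084235,  0.32486989],
       [ 0.30619385, -0.10857731, -0.945757  ]]), 't': array([-0.62540708, -0.04258448,  0.38141345])}
```

View pics/side0.png

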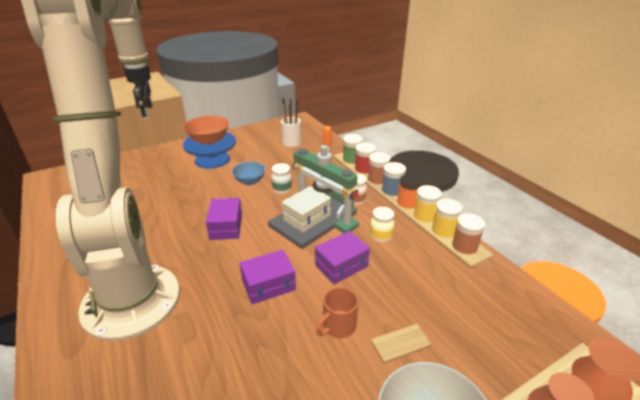

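View pics/top0.png

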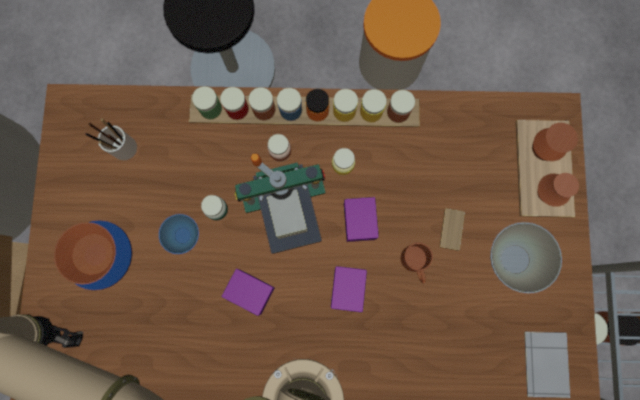

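View pics/wrist0.png

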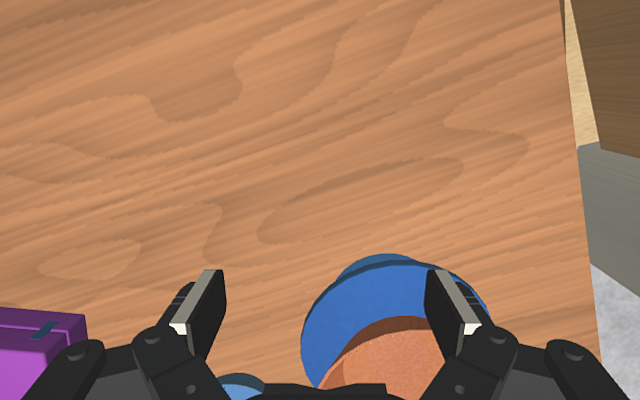

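```bash
cat > h.py <<'E'
import numpy as np,cv2
from rig import ctrl
from scipy.spatial.transform import Rotation as Ro
def ray(p,uv,z):
    K,R,t=p["intrinsics"],p["R"],p["t"]
    C=-R.T@t; d=R.T@np.linalg.inv(K)@np.array([uv[0],uv[1],1.])
    return C+d*(z-C[2])/d[2]
def pt(p,uv,depth):
    K,R,t=p["intrinsics"],p["R"],p["t"]
    return R.T@(np.linalg.inv(K)@np.array([uv[0],uv[1],1.])*depth-t)
def cloud(p,d):
    v,u=np.mgrid[:400,:640]; K=p["intrinsics"]
    c=np.stack([(u-K[0,2])/K[0,0]*d,(v-K[1,2])/K[1,1]*d,d],-1)
    return (c-p["t"])@p["R"]
def proj(p,X):
    c=p["R"]@np.asarray(X)+p["t"]; c=p["intrinsics"]@c; return c[:2]/c[2]
def rot(s):
    w,x,y,z=s["eef_rot"]; return Ro.from_quat([x,y,z,w]).as_matrix()
def cap(n,name):
    p=ctrl.camera_params(n); im,d=ctrl.capture(n); cv2.imwrite(f"pics/{name}.png",im[:,:,::-1]); np.save(f"pics/{name}.npy",d); return p,im,d
E
python3 - <<'E'
from h import *
p=ctrl.camera_params("top"); d=np.load("pics/top0.npy"); im=cv2.imread("pics/top0.png")
cv2.imwrite("pics/topc.png",cv2.resize(im[120:280,180:380],None,fx=4,fy=3.75,interpolation=cv2.INTER_CUBIC))
c=cloud(p,d); hsv=cv2.cvtColor(im,cv2.COLOR_BGR2HSV)
# white mould top
roi=np.zeros((400,640),bool); roi[180:260,240:340]=1
z=c[...,2]
m=roi&(abs(z-.092)<.006)&(d>0)&(hsv[...,1]<70)&(hsv[...,2]>120)
pts=c[m]; print("mould",m.sum(),pts.mean(0), np.median(pts[:,2]))
print(cv2.minAreaRect((pts[:,:2]*1000).astype(np.float32)))
m=roi&(abs(z-.022)<.006); pts=c[m]; print("bed",m.sum(),np.median(pts[:,2]),cv2.minAreaRect((pts[:,:2]*1000).astype(np.float32)))
roi[:]=0; roi[140:220,220:340]=1
m=roi&(abs(z-.19)<.007); pts=c[m]; print("beam",m.sum(),np.median(pts[:,2]),cv2.minAreaRect((pts[:,:2]*1000).astype(np.float32)))
m=roi&(hsv[...,0]<16)&(hsv[...,1]>190)&(z>.2); pts=c[m]; print("handle",m.sum(),pts.min(0),pts.max(0)); q=pts[pts[:,2]>.262]; print(q.mean(0),len(q))
m=roi&(hsv[...,1]<80)&(z>.235); q=c[m]; print("spindle",len(q),q.min(0),q.max(0),q.mean(0))
m=roi&(z>.28); print(m.sum())
E
```

```text
mould 1061 [0.52630782 0.05668427 0.09107937] 0.09086551019994776
((530.2515258789062, 58.3336181640625), (117.68099975585938, 88.93338012695312), 15.54981517791748)
bed 1706 0.020676576851010806 ((523.6134643554688, 53.604042053222656), (178.2353973388672, 249.24281311035156), 15.635046005249023)
beam 1009 0.1893315796165496 ((613.0186157226562, 78.50992584228516), (66.79441833496094, 235.07662963867188), 14.921710014343262)
handle 42 [0.63191148 0.11837448 0.23222881] [0.64447582 0.13722541 0.27538659]
[0.63762927 0.12655561 0.26651672] 19
spindle 65 [ 0.31382838 -0.04837929  0.23513981] [0.61076089 0.08430633 1.50833375] [0.53481165 0.04668194 0.53445869]
39
```

View pics/topc.png

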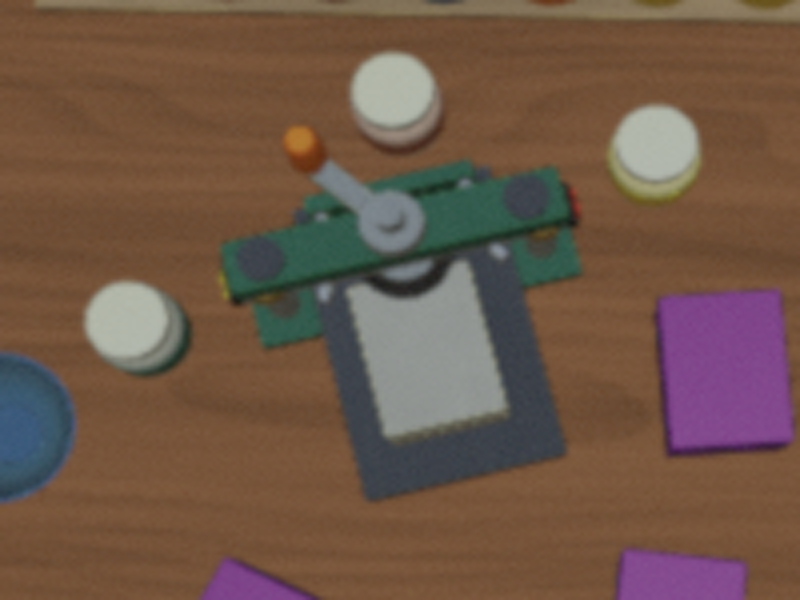

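Run:
```python
from h import *
p=ctrl.camera_params("top"); d=np.load("pics/top0.npy"); c=cloud(p,d); im=cv2.imread("pics/top0.png");hsv=cv2.cvtColor(im,cv2.COLOR_BGR2HSV)
f=lambda u,v:(180+u/4-.4,120+v/3.75-.4)
L=ray(p,f(260,258),.192);R=ray(p,f(527,197),.192);print(L,R,np.linalg.norm(L-R),(L+R)/2, np.arctan2(-(L-R)[0],(L-R)[1]))
S=ray(p,f(390,216),.247);H=ray(p,f(300,139),.273);print("spindle",S,"handle",H,np.linalg.norm((H-S)[:2]))
z=c[...,2]
def quad(m):
    m=m.astype(np.uint8); cs,_=cv2.findContours(m,cv2.RETR_EXTERNAL,cv2.CHAIN_APPROX_NONE); k=max(cs,key=cv2.contourArea); return k[:,0,:]
roi=np.zeros((400,640),bool); roi[180:260,240:340]=1
k=quad(roi&(hsv[...,1]<70)&(hsv[...,2]>110)&(z>.075)&(z<.11))
w=np.array([ray(p,q,.092)[:2] for q in k])
for a in (.24,.255,.27,.285):
    u=np.array([np.cos(a),np.sin(a)]);v=np.array([-u[1],u[0]])
    print(a,"u",np.percentile(w@u,[0,2,98]), "v",np.percentile(w@v,[2,98]))
# side edges fit
u=np.array([np.cos(.262),np.sin(.262)]);v=np.array([-u[1],u[0]])
U=w@u;V=w@v;print(U.min(),U.max(),V.min(),V.max())
for sgn in(1,-1):
    e=(sgn*V>np.percentile(sgn*V,60)) & (U>U.min()+.012)&(U<U.min()+.08)&(abs(V-V.mean())>.03)
    co=np.polyfit(U[e],V[e],1);print("edge",sgn,e.sum(),co[0]+.262,np.median(V[e]))
e=(U<U.min()+.012)&(abs(V-V.mean())<.035);co=np.polyfit(V[e],U[e],1);print("front",.262-co[0],np.median(U[e]))
# bed sides
k=quad(roi&(z>.012)&(z<.032)); w=np.array([ray(p,q,.022)[:2] for q in k]);U=w@u;V=w@v
print("bed U",U.min(),"V",V.min(),V.max())
for lo,hi in((V.min(),V.min()+.012),(V.max()-.012,V.max())):
    e=(V>=lo)&(V<=hi)&(U>U.min()+.01)&(U<U.min()+.12);co=np.polyfit(U[e],V[e],1);print(co[0]+.262,np.median(V[e]))
e=(U<U.min()+.012)&(abs(V-V.mean())<.06);co=np.polyfit(V[e],U[e],1);print("front",.262-co[0],np.median(U[e]))
O=((L+R)/2)[:2];print("O in uv",O@u,O@v)
```

```text
[0.57794175 0.16459912 0.192     ] [ 0.62650603 -0.01352459  0.192     ] 0.18462541909975425 [0.60222389 0.07553726 0.192     ] 0.26617413608378077
spindle [0.5981721  0.07307129 0.247     ] handle [0.64459134 0.12986737 0.273     ] 0.07335216963554414
0.24 u [0.46836473 0.46924422 0.58709357] v [-0.11543219 -0.02449627]
0.255 u [0.46785963 0.46831276 0.58600809] v [-0.12274877 -0.0329415 ]
0.27 u [0.46718657 0.46721095 0.58478053] v [-0.13032869 -0.04117519]
0.285 u [0.46524113 0.46574389 0.58348857] v [-0.13796924 -0.0490047 ]
0.4675878788592902 0.5865156123069517 -0.1265564467603325 -0.03637256359673074
edge 1 23 0.2639840404998504 -0.03811579846681423
edge -1 22 0.28718764653830786 -0.12497254578583636
front 0.2708387740634786 0.46889658593921973
bed U 0.4291642192598991 V -0.207823832829518 0.04130477836922175Traceback (most recent call last):
  File "<stdin>", line 26, in <module>
    raise TypeError("expected non-empty vector for x")
TypeError: expected non-empty vector for x
```

move_arm:
  steps:
    - [-24.4,28.9,0,0,0,0,60]
    - [-24.4,28.9,0,0,0,0,60]
    - [-24.4,28.9,0,0,0,0,60]
    - [-24.4,28.9,0,0,0,0,60]
    - [-24.4,28.9,0,0,0,0,60]
    - [-24.4,28.9,0,0,0,0,60]
    - [-24.4,28.9,0,0,0,0,60]
    - [-24.4,28.9,0,0,0,0,60]

```text
time: 0.82
tool_pos: [0.3604, 0.3278, 0.3038]
eef_rot: [-0.0, 0.815, 0.579, -0.0]
contact_force: [1.4, 0.4, 0.4]
gripper_width: 0.06
```

move_arm:
  steps:
    - [-31.5,21.7,0,0,0,0,60]
    - [-31.5,21.7,0,0,0,0,60]
    - [-31.5,21.7,0,0,0,0,60]
    - [-31.5,21.7,0,0,0,0,60]
    - [-31.5,21.7,0,0,0,0,60]
    - [-31.5,21.7,0,0,0,0,60]
    - [-31.5,21.7,0,0,0,0,60]
    - [-31.5,21.7,0,0,0,0,60]

```text
time: 1.48
tool_pos: [0.4407, 0.0325, 0.3039]
eef_rot: [-0.0, 0.815, 0.579, 0.0]
contact_force: [0.9, 0.6, -0.0]
gripper_width: 0.0603
```

move_arm:
  steps:
    - [0,0,0,0,0,-0.12,60]
    - [0,0,0,0,0,-0.12,60]
    - [0,0,0,0,0,-0.12,60]
    - [0,0,0,0,0,-0.12,60]
    - [0,0,0,0,0,-0.12,60]
    - [0,0,0,0,0,0,60]

```text
time: 1.98
tool_pos: [0.4406, 0.0344, 0.3037]
eef_rot: [-0.0, 0.606, 0.796, -0.0]
contact_force: [-0.5, -0.7, -0.7]
gripper_width: 0.0599
```

Run:
```python
from h import *
s=ctrl.sense();print(s["tool_pos"],rot(s),s["joints"])
p,im,d=cap("wrist","w1")
s=ctrl.sense();print(s["contact_force"],s["gripper_width"]);np.savez("pics/w1p.npz",**p)
p,im,d=cap("top","t1")
```

```text
[0.440583   0.03440168 0.30370497] [[-2.66725551e-01  9.63772392e-01 -5.06288782e-04]
 [ 9.63772525e-01  2.66725534e-01 -1.02364947e-04]
 [ 3.63836360e-05 -5.15250564e-04 -9.99999867e-01]] [-0.66890607 -0.03644557  0.51062758  1.85777603  0.01842407  1.31617404
  1.67757821]
[0.49371014 0.05016683 0.32140473] 0.060076624189676915
```

View pics/w1.png

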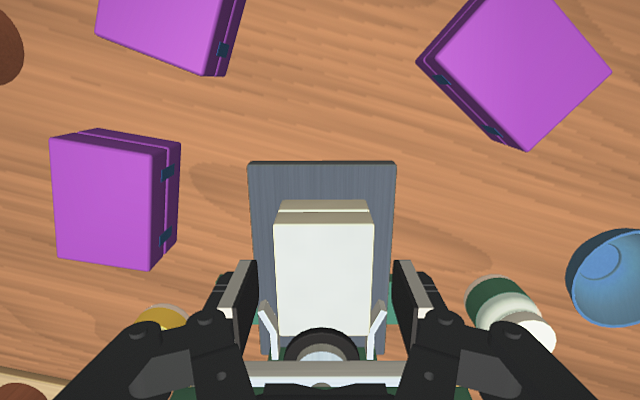

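```bash
python3 - <<'E'
from h import *
p=dict(np.load("pics/w1p.npz")); d=np.load("pics/w1.npy")
T=lambda uv,z:ray(p,uv,z)
print("depth z chk",pt(p,(320,280),d[280,320]),pt(p,(320,180),d[180,320]))
A=T((273,223),.092);B=T((374,222.5),.092);C=T((273,337),.092);D=T((374.5,337),.092)
print(A,B,C,D)
a=T((247,164),.022);b=T((396.5,164),.022);print(a,b)
yb=np.arctan2(*(b-a)[1::-1][:2]) 
ang=lambda q,r:np.arctan2(-(r-q)[0],(r-q)[1])
print("bed yaw",ang(a,b),"mould yaw",ang(A,B), np.linalg.norm(a-b),np.linalg.norm(A-B))
y=.266;u=np.array([np.cos(y),np.sin(y)]);v=np.array([-u[1],u[0]])
O=(a+b)[:2]/2+.170*u;M=(A+B)[:2]/2
print("O",O,"M near rel",(M-O)@u,(M-O)@v,(D-B)[:2],(C-A)[:2])
E
python3 -c "
import cv2;im=cv2.imread('pics/w1.png');cv2.imwrite('pics/w1c.png',cv2.resize(im[150:400,220:420],None,fx=3,fy=2.4))"
```

```text
depth z chk [0.52929406 0.05555219 0.09315177] [0.45656538 0.0348004  0.02238428]
[0.48594728 0.00127946 0.092     ] [0.46199595 0.0859668  0.092     ] [0.60440103 0.02805567 0.092     ] [0.57773067 0.12429887 0.092     ]
[ 0.46024857 -0.0419079   0.022     ] [0.41925712 0.10606436 0.022     ]
bed yaw 0.2702443238274297 mould yaw 0.2756223538664461 0.1535450698084518 0.08800915336166634
O [0.60377396 0.07676685] M near rel -0.13394984168245327 0.0021436341585574503 [0.11573471 0.03833207] [0.11845376 0.02677621]
```

View pics/w1c.png

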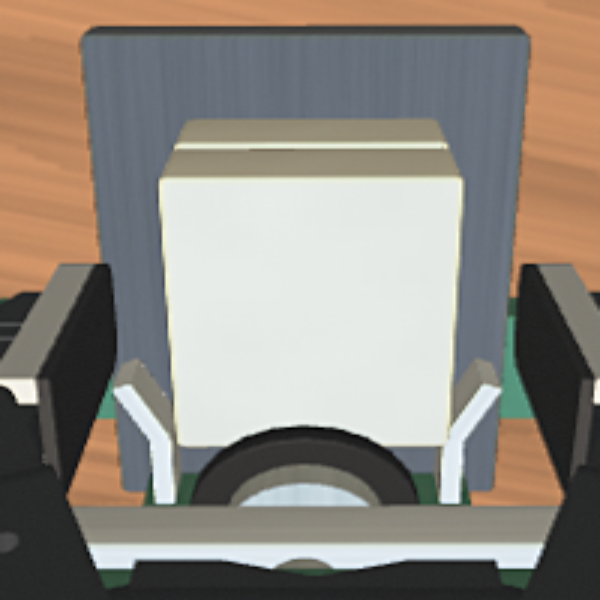

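move_arm:
  steps:
    - [0,0,34,0,0,0,60]
    - [0,0,34,0,0,0,60]
    - [0,0,34,0,0,0,60]
    - [0,0,34,0,0,0,60]
    - [0,0,34,0,0,0,60]
    - [0,0,0,0,0,0,60]

```text
time: 2.58
tool_pos: [0.437, 0.0341, 0.1286]
eef_rot: [-0.003, 0.609, 0.793, -0.004]
contact_force: [-1.4, -0.0, 0.5]
gripper_width: 0.0601
```

move_arm:
  steps:
    - [0,6,0,0,0,0,60]
    - [0,6,0,0,0,0,60]
    - [0,4,0,0,0,0,60]
    - [0,3,0,0,0,0,60]
    - [0,3,0,0,0,0,60]
    - [0,3,0,0,0,0,60]
    - [0,0,0,0,0,0,60]

```text
time: 3.17
tool_pos: [0.465, 0.0412, 0.1343]
eef_rot: [-0.0, 0.608, 0.794, -0.0]
contact_force: [-1.6, 0.0, 0.4]
gripper_width: 0.0602
```

Run:
```python
from h import *
s=ctrl.sense();print(s["tool_pos"],s["joints"],s["contact_force"])
cap("wrist","w2"); cap("side","s2")
im=cv2.imread("pics/s2.png");cv2.imwrite("pics/s2c.png",cv2.resize(im[100:260,220:420],None,fx=4,fy=3.75,interpolation=cv2.INTER_CUBIC))
```

```text
[0.46497412 0.04119686 0.13430002] [-0.61958885  0.22785762  0.52009109  2.01870113 -0.1409769   0.92957805
  1.80902147] [-1.63805687  0.01362027  0.36786486]
```

View pics/w2.png

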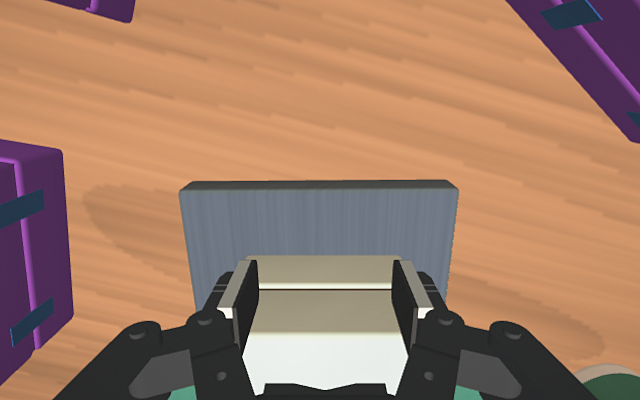

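View pics/s2c.png

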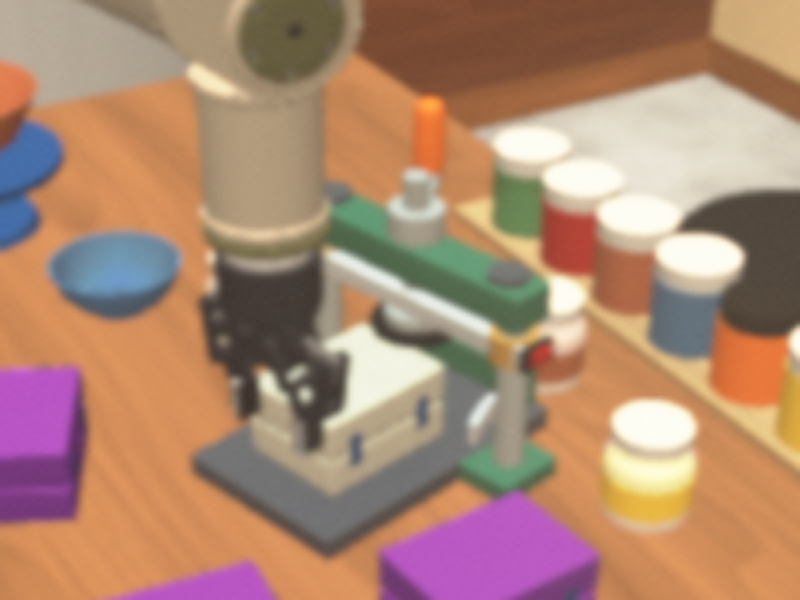

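move_arm:
  steps:
    - [0,4,0,0,0,0,60]
    - [0,5,0,0,0,0,60]
    - [0,5,0,0,0,0,60]
    - [0,5,0,0,0,0,60]
    - [0,5,0,0,0,0,60]
    - [0,5,0,0,0,0,60]

```text
time: 3.77
tool_pos: [0.492, 0.0481, 0.1337]
eef_rot: [-0.001, 0.608, 0.794, -0.001]
contact_force: [-7.9, -1.6, 4.7]
gripper_width: 0.0601
```

Run:
```python
from h import *
s=ctrl.sense();print(s["tool_pos"],s["contact_force"])
cap("wrist","w3"); cap("side","s3"); cap("top","t3")
s=ctrl.sense();print(s["tool_pos"],s["contact_force"])
im=cv2.imread("pics/s3.png");a=cv2.resize(im[140:260,250:370],(400,400))
b=cv2.resize(cv2.imread("pics/w3.png"),None,fx=.625,fy=1)[:,:400]
cv2.imwrite("pics/c3.png",np.hstack([a,b]))
```

```text
[0.49202558 0.04812232 0.13368565] [-7.87129563 -1.5730931   4.72636359]
[0.49301812 0.04851482 0.13381695] [-1.56443254 -0.04671591 -0.44518683]
```

View pics/c3.png

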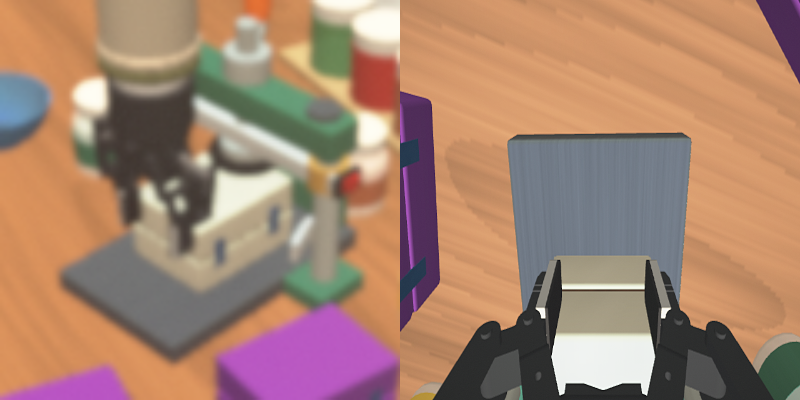

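move_arm:
  steps:
    - [0,2.5,0,-0.02,0,0,60]
    - [0,2.5,0.1,-0.02,0,0,60]
    - [0,2.5,0.2,-0.02,0,0,60]
    - [0,2.5,0.2,-0.02,0,0,60]
    - [0,2.5,0.3,-0.02,0,0,60]
    - [0,2.5,0.3,-0.02,0,0,60]
    - [0,2.5,0.4,-0.02,0,0,60]
    - [0,2.5,0.4,-0.02,0,0,60]
    - [0,2.5,0.5,-0.02,0,0,60]
    - [0,0,0.5,-0.02,0,0,60]

```text
time: 4.75
tool_pos: [0.5155, 0.0547, 0.133]
eef_rot: [0.061, 0.605, 0.79, 0.08]
contact_force: [-3.6, -0.6, -0.5]
gripper_width: 0.06
```

Run:
```python
from h import *
s=ctrl.sense();print(s["tool_pos"],s["contact_force"])
p,_,_=cap("wrist","w4"); cap("side","s4");np.savez("pics/w4p.npz",**p)
s=ctrl.sense();print(s["tool_pos"],s["contact_force"])
im=cv2.imread("pics/s4.png");a=cv2.resize(im[140:260,250:370],(400,400))
b=cv2.resize(cv2.imread("pics/w4.png"),None,fx=.625,fy=1)[:,:400]
cv2.imwrite("pics/c4.png",np.hstack([a,b]))
```

```text
[0.51545147 0.05471744 0.13300764] [-3.5581541  -0.6278962  -0.45795465]
[0.5153972  0.0545623  0.13323644] [-1.19704229 -0.06928774 -0.07816544]
```

View pics/c4.png

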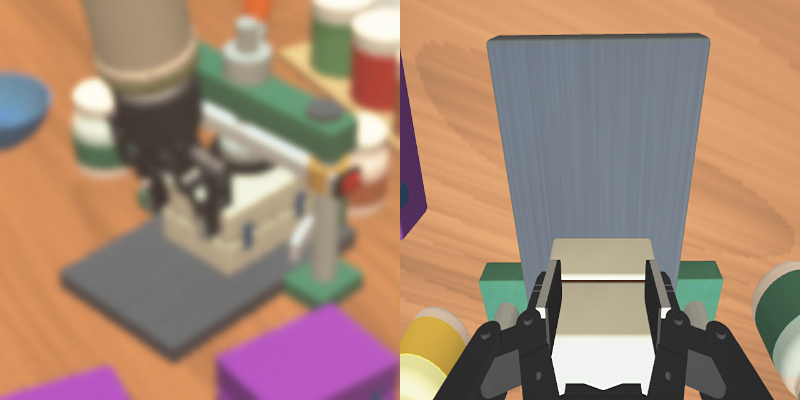

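View pics/w4.png

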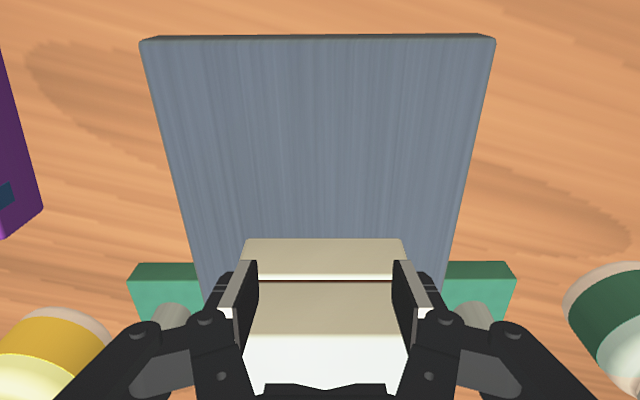

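Measure how far the near face is from the bed's near edge (home: 110 mm).

Run:
```python
from h import *
p=dict(np.load("pics/w4p.npz"))
a=ray(p,(141,39),.022);b=ray(p,(494,37),.022);A=ray(p,(242,239),.022);B=ray(p,(403,239),.022)
u=np.array([np.cos(.269),np.sin(.269)]);v=np.array([-u[1],u[0]])
for q in(a,b,A,B):print(q[:2]@u,q[:2]@v)
A=ray(p,(244,334),.092);B=ray(p,(406,334),.092)
for q in(A,B):print("top",q[:2]@u,q[:2]@v)
```

```text
0.43242091427837553 -0.1610458987388236
0.4323012050987049 -0.010988138691359159
0.5383496187374475 -0.13122470928913896
0.5387352203204125 -0.03797312279628107
top 0.5330062171732799 -0.11548111024734944
top 0.533261868488353 -0.05081206439475583
```

move_arm:
  steps:
    - [0,1,0.2,0,0,0,60]
    - [0,1,0.2,0,0,0,60]
    - [0,1,0.2,0,0,0,60]
    - [0,1,0.2,0,0,0,60]
    - [0,1,0.2,0,0,0,60]

```text
time: 5.27
tool_pos: [0.5198, 0.0557, 0.1331]
eef_rot: [0.06, 0.605, 0.79, 0.079]
contact_force: [-6.5, -2.3, 4.7]
gripper_width: 0.0594
```

move_arm:
  steps:
    - [0,1,0.2,0,0,0,60]
    - [0,1,0.2,0,0,0,60]

```text
time: 5.43
tool_pos: [0.5218, 0.0563, 0.1331]
eef_rot: [0.06, 0.605, 0.79, 0.079]
contact_force: [-7.0, -2.2, 5.0]
gripper_width: 0.06
```

move_arm:
  steps:
    - [0,1,0.2,0,0,0,60]
    - [0,1,0.2,0,0,0,60]

```text
time: 5.6
tool_pos: [0.5224, 0.0564, 0.1326]
eef_rot: [0.059, 0.605, 0.79, 0.078]
contact_force: [-18.0, -4.0, 12.9]
gripper_width: 0.0601
```

move_arm:
  steps:
    - [0,0.5,0,0,0,0,60]
    - [0,0,0,0,0,0,60]

```text
time: 5.77
tool_pos: [0.5225, 0.0564, 0.1326]
eef_rot: [0.059, 0.605, 0.79, 0.078]
contact_force: [-15.9, -2.9, 11.3]
gripper_width: 0.0599
```

Run:
```python
from h import *
p,_,_=cap("wrist","w5");np.savez("pics/w5p.npz",**p);cap("top","t5")
s=ctrl.sense();print(s["tool_pos"],s["contact_force"],s["joints"])
a=cv2.imread("pics/w5.png");b=cv2.imread("pics/t5.png")
cv2.imwrite("pics/c5.png",np.hstack([cv2.resize(a[:,120:520],(400,400)),cv2.resize(b[120:280,200:360],(400,400))]))
```

```text
[0.52247328 0.05635022 0.13254978] [-15.54057174  -2.98951824  12.54627195] [-0.59730033  0.24611273  0.49851123  2.01502828 -0.21910477  0.72648486
  1.86235106]
```

View pics/c5.png

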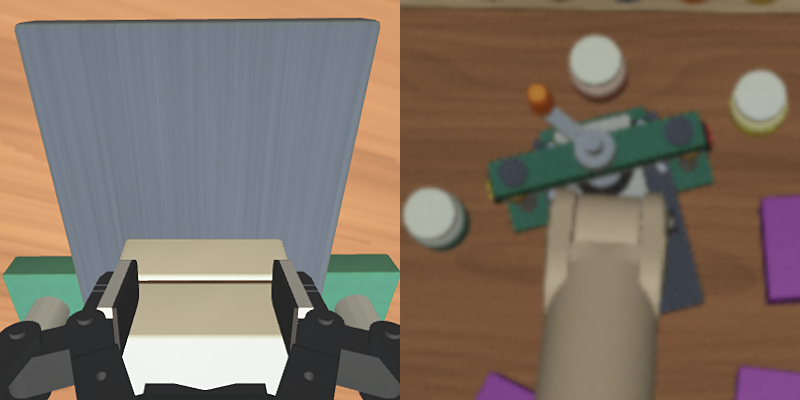

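move_arm:
  steps:
    - [0,-10,0,0,0,0,60]
    - [0,-15,0,0,0,0,60]
    - [0,-15,-15,0.05,0,0,60]
    - [0,0,-35,0.05,0,0,60]
    - [0,0,-40,0.05,0,0,60]
    - [0,0,-40,0.05,0,0,60]
    - [0,0,-40,0,0,0,60]
    - [0,0,-40,0,0,0,50]
    - [0,0,-20,0,0,0,50]
    - [0,0,0,0,0,0,50]

```text
time: 6.7
tool_pos: [0.4752, 0.0433, 0.3603]
eef_rot: [0.003, 0.608, 0.794, 0.005]
contact_force: [0.0, 0.6, -0.4]
gripper_width: 0.0499
```

Run:
```python
from h import *
s=ctrl.sense();print(s["tool_pos"],rot(s).round(3),s["contact_force"],s["joints"])
p,_,_=cap("wrist","w6");np.savez("pics/w6p.npz",**p);p,im,d=cap("top","t6")
a=cv2.imread("pics/w6.png");b=cv2.imread("pics/t6.png")
cv2.imwrite("pics/c6.png",np.hstack([cv2.resize(a[:,120:520],(400,400)),cv2.resize(b[120:280,200:360],(400,400),interpolation=cv2.INTER_CUBIC)]))
```

```text
[0.47520453 0.04333813 0.3602967 ] [[-0.261  0.965  0.011]
 [ 0.965  0.261  0.003]
 [ 0.     0.011 -1.   ]] [ 0.0024502   0.61108401 -0.36855794] [-0.67794176  0.01760223  0.53397489  1.68704198 -0.01075512  1.42841781
  1.69235248]
```

View pics/c6.png

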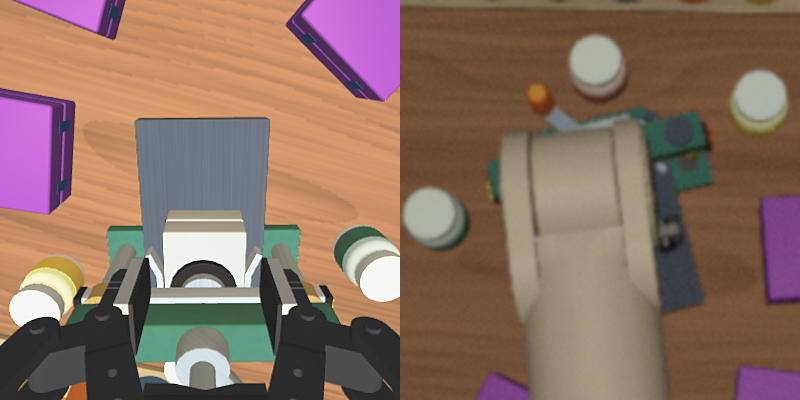

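View pics/w6.png

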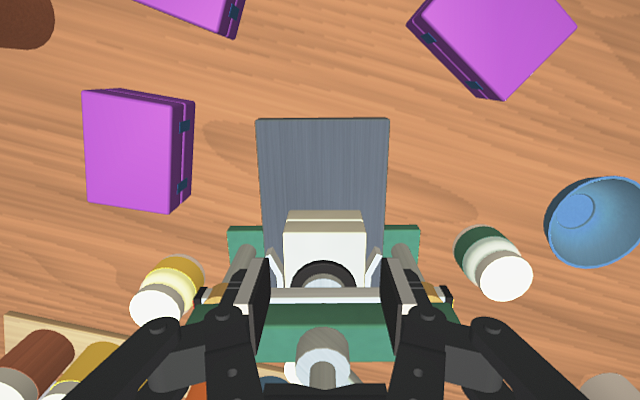

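Run:
```python
from h import *
p=dict(np.load("pics/w6p.npz"));d=np.load("pics/w6.npy")
y=.268;u=np.array([np.cos(y),np.sin(y)]);v=np.array([-u[1],u[0]])
O=np.array([.602,.0757])
def P(q):q=q[:2]-O;return (q@u*1000).round(1),(q@v*1000).round(1)
for n,uv,z in [("bedL",(256,120),.022),("bedR",(389.5,120),.022),("mtopL",(283,233),.092),("mtopR",(366,233),.092),("mbotL",(288,211),.022),("mbotR",(362,211),.022)]:print(n,P(ray(p,uv,z)))
c=cloud(p,d)
q=c[(abs(c[...,2]-.19)<.004)&(d>0)];q=q[(q[:,0]>.5)&(q[:,0]<.7)];X=(q[:,:2]-O)@np.array([u,v]).T*1000;print("beam",len(X),X.min(0),X.max(0),np.percentile(X,[2,98],axis=0))
q=c[(c[...,2]>.215)&(c[...,2]<.26)&(d>0)&(d>.15)];q=q[(q[:,0]>.55)&(q[:,0]<.7)];
X=(q[:,:2]-O)@np.array([u,v]).T*1000;print("spindle",len(X),X.min(0) if len(X) else 0,X.max(0) if len(X) else 0,X.mean(0))
```

```text
bedL (np.float64(-167.0), np.float64(-74.9))
bedR (np.float64(-166.5), np.float64(77.7))
mtopL (np.float64(-57.6), np.float64(-41.0))
mtopR (np.float64(-57.3), np.float64(47.0))
mbotL (np.float64(-55.2), np.float64(-42.7))
mbotR (np.float64(-54.9), np.float64(49.8))
beam 3569 [ -19.58620762 -115.89969979] [ 21.421408  116.0738681] [[-18.27683138 -52.85829977]
 [ 19.05642601  58.34570203]]
spindle 1904 [-20.20079344 -20.39354227] [19.38174161 22.00090487] [-5.1669633   1.08844102]
```

move_arm:
  steps:
    - [6.6,31.3,-2,0.011,0,0,50]
    - [6.6,31.3,-2,0,0,0,50]
    - [6.6,31.3,-2,0,0,0,50]
    - [6.6,31.3,-2,0,0,0,50]
    - [6.6,31.3,0,0,0,0,50]
    - [6.6,31.3,0,0,0,0,50]
    - [0,0,0,0,0,0,50]

```text
time: 7.38
tool_pos: [0.6464, 0.1348, 0.3539]
eef_rot: [-0.005, 0.606, 0.795, -0.007]
contact_force: [-0.3, 1.4, -1.6]
gripper_width: 0.0499
```

move_arm:
  steps:
    - [0,0,0,0,0,-0.125,50]
    - [0,0,0,0,0,-0.125,50]
    - [0,0,0,0,0,-0.125,50]
    - [0,0,0,0,0,-0.125,50]
    - [0,0,0,0,0,-0.125,50]
    - [0,0,0,0,0,0,50]

```text
time: 7.88
tool_pos: [0.6435, 0.1302, 0.3589]
eef_rot: [-0.005, 0.331, 0.943, -0.004]
contact_force: [-0.6, 1.1, -0.8]
gripper_width: 0.0502
```

Run:
```python
from h import *
s=ctrl.sense();print(s["tool_pos"],rot(s).round(3),s["contact_force"],s["joints"])
p,_,_=cap("wrist","w7");np.savez("pics/w7p.npz",**p);p,im,d=cap("top","t7")
```

```text
[0.64349874 0.13024344 0.35885236] [[-0.78   0.625 -0.012]
 [ 0.626  0.78  -0.003]
 [ 0.008 -0.01  -1.   ]] [-0.59112722  1.13141004 -0.79415233] [-0.5144168   0.46861801  0.42056612  1.17144947 -0.18386255  1.55056825
  2.33721265]
```

View pics/w7.png

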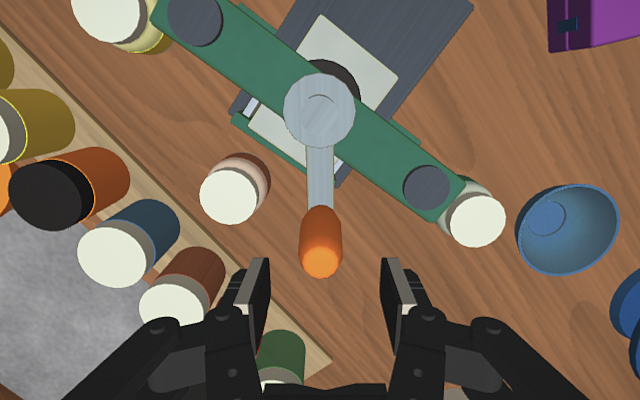

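View pics/t7.png

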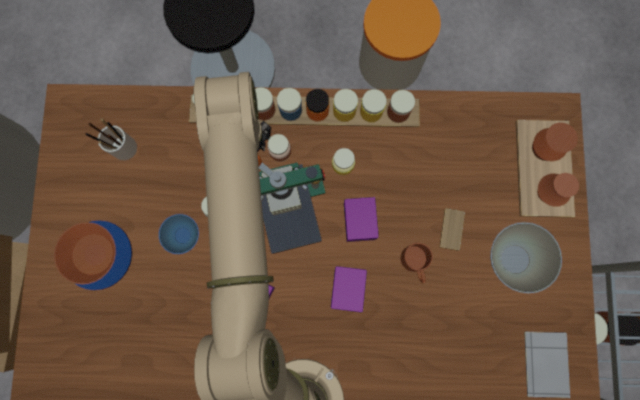

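Run:
```python
from h import *
p=dict(np.load("pics/w7p.npz"))
d=np.load("pics/w7.npy");print(pt(p,(320,262),d[262,320]))
H=ray(p,(320,262),.273);S=ray(p,(320,99),.247);print(H,S,(H-S)[:2],np.linalg.norm((H-S)[:2]))
R=rot(ctrl.sense());t=ctrl.sense()["tool_pos"];print(R.T@(H-t)*1000)
```

```text
[0.64654534 0.13201993 0.27258559]
[0.64640285 0.13184735 0.273     ] [0.5976644  0.07133323 0.247     ] [0.04873845 0.06051412] 0.07770067494956187
[-1.89869083  3.92631496 86.21544531]
```

move_arm:
  steps:
    - [-2,3,0,-0.01,-0.008,0,50]
    - [0,0,15,0,0,0,50]
    - [0,0,17,0,0,0,50]
    - [0,0,17,0,0,0,50]
    - [0,0,17,0,0,0,50]
    - [0,0,0,0,0,0,50]

```text
time: 8.48
tool_pos: [0.646, 0.1315, 0.2901]
eef_rot: [-0.001, 0.335, 0.942, -0.001]
contact_force: [-0.5, -0.4, -0.6]
gripper_width: 0.0498
```

Run:
```python
from h import *
s=ctrl.sense();print(s["tool_pos"],rot(s).round(3),s["contact_force"],s["joints"])
p,_,_=cap("wrist","w8");cap("side","s8")
a=cv2.imread("pics/w8.png");b=cv2.imread("pics/s8.png")
cv2.imwrite("pics/c8.png",np.hstack([cv2.resize(a[:,120:520],(400,400)),cv2.resize(b[100:220,250:370],(400,400),interpolation=cv2.INTER_CUBIC)]))
```

```text
[0.64597553 0.13154311 0.29005706] [[-0.775  0.632 -0.004]
 [ 0.632  0.775 -0.002]
 [ 0.002 -0.004 -1.   ]] [-0.4940212  -0.36134245 -0.55411176] [-0.52247987  0.4875013   0.41197193  1.29618567 -0.19040661  1.40008466
  2.33681553]
```

View pics/c8.png

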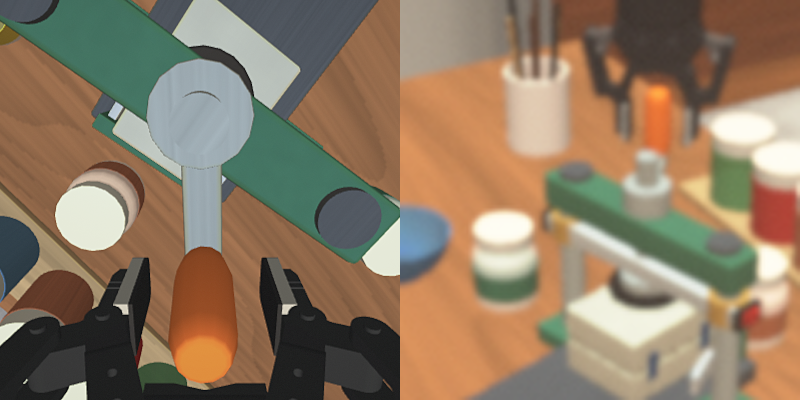

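move_arm:
  steps:
    - [0,0,0,0,0,0,30]
    - [0,0,0,0,0,0,30]
    - [-3.5,-0.1,0,0,0,0.05,30]
    - [-7,-0.35,0,0,0,0.1,30]
    - [-7,-0.35,0,0,0,0.1,30]
    - [-7,-0.35,0,0,0,0.1,30]
    - [-7,-0.35,0,0,0,0.1,30]

```text
time: 9.17
tool_pos: [0.6665, 0.1085, 0.2956]
eef_rot: [0.0, 0.537, 0.843, 0.002]
contact_force: [-2.6, 3.9, 1.4]
gripper_width: 0.0299
```

```bash
cat >> h.py <<'E'
O=np.array([.602,.0757]);YAW=.268
def st():
    s=ctrl.sense();R=rot(s);t=s["tool_pos"];r=t[:2]-O
    phi=np.arctan2(R[1,0],R[0,0]); a=np.arctan2(r[1],r[0])
    crank=YAW+np.pi/2-a
    f=s["contact_force"];x,y=R[:,0],R[:,1]
    want=a+np.pi/2
    print("t",round(s["time"],2),"z",t[2].round(4),"r",np.hypot(*r).round(4),"crank(tcp)",round(crank%(2*np.pi),3),"phi err",round((phi-want+np.pi)%(2*np.pi)-np.pi,3),"Ftool",(R.T@f).round(1),"tilt",(R.T@[0,0,-1]).round(3)[:2],"j",s["joints"].round(2),"w",round(s["gripper_width"],4))
    # correction to radius 70 in tool axes
E
python3 - <<'E'
from h import *
st()
p,_,_=cap("wrist","w9");cap("side","s9")
a=cv2.imread("pics/w9.png");b=cv2.imread("pics/s9.png")
cv2.imwrite("pics/c9.png",np.hstack([cv2.resize(a[:,120:520],(400,400)),cv2.resize(b[100:220,250:370],(400,400),interpolation=cv2.INTER_CUBIC)]))
E
```

```text
t 9.17 z 0.2956 r 0.0724 crank(tcp) 1.369 phi err -0.034 Ftool [ 4.6 -0.7 -1.4] tilt [-0.001 -0.003] j [-0.52  0.53  0.5   1.24 -0.25  1.43  1.96] w 0.0299
```

View pics/c9.png

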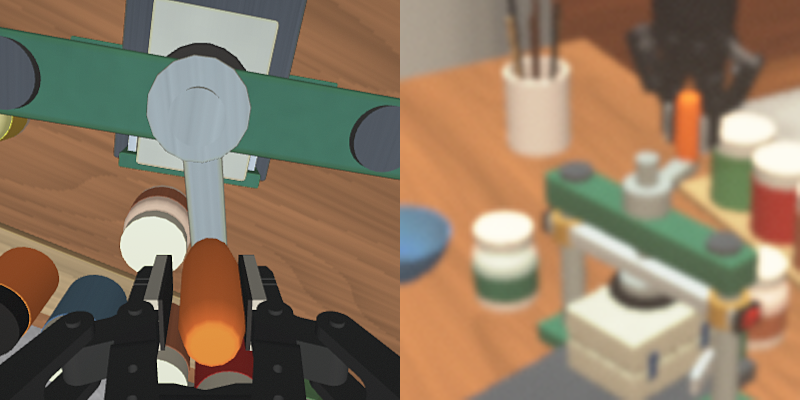

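move_arm:
  steps:
    - [-7,-0.6,0.5,0,0,0.1,30]
    - [-7,-0.6,0.5,0,0,0.1,30]
    - [-7,-0.4,0.5,0,0,0.1,30]
    - [-7,-0.4,0.5,0,0,0.1,30]
    - [-7,-0.35,0,0,0,0.1,30]
    - [-7,-0.35,0,0,0,0.1,30]
    - [-7,-0.35,0,0,0,0.1,30]
    - [-7,-0.35,0,0,0,0.1,30]
    - [0,0,0,0,0,0,30]

```text
time: 10.02
tool_pos: [0.6688, 0.0516, 0.2938]
eef_rot: [0.002, 0.823, 0.568, 0.002]
contact_force: [2.3, 2.1, 0.5]
gripper_width: 0.03
```

Run:
```python
from h import *
st()
p,_,_=cap("wrist","w10");cap("top","t10");cap("side","s10")
st()
a=cv2.imread("pics/w10.png");b=cv2.imread("pics/s10.png")
cv2.imwrite("pics/c10.png",np.hstack([cv2.resize(a[:,120:520],(400,400)),cv2.resize(b[100:220,250:370],(400,400),interpolation=cv2.INTER_CUBIC)]))
b=cv2.imread("pics/t10.png");cv2.imwrite("pics/c10t.png",cv2.resize(b[120:280,180:380],None,fx=3,fy=3,interpolation=cv2.INTER_CUBIC))
```

```text
t 10.02 z 0.2938 r 0.071 crank(tcp) 2.185 phi err -0.017 Ftool [ 2.7  1.4 -0.5] tilt [-0.002 -0.005] j [-0.55  0.55  0.67  1.27 -0.34  1.43  1.3 ] w 0.03
t 10.17 z 0.2926 r 0.07 crank(tcp) 2.18 phi err -0.015 Ftool [ 0.8 -0.1 -0.3] tilt [-0.    -0.002] j [-0.55  0.55  0.67  1.27 -0.34  1.43  1.31] w 0.03
```

View pics/c10.png

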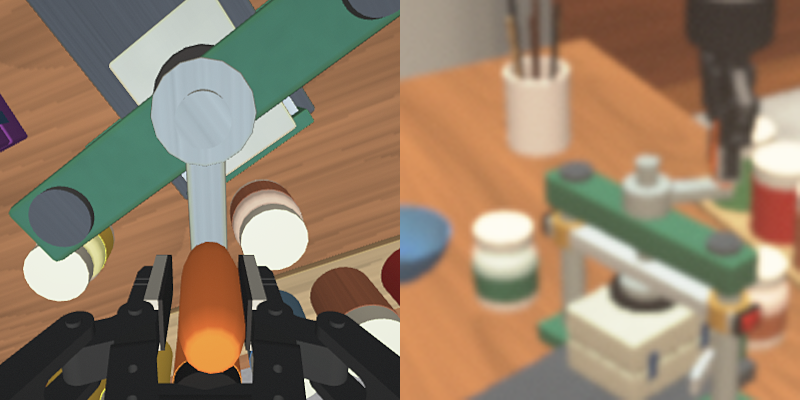

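View pics/c10t.png

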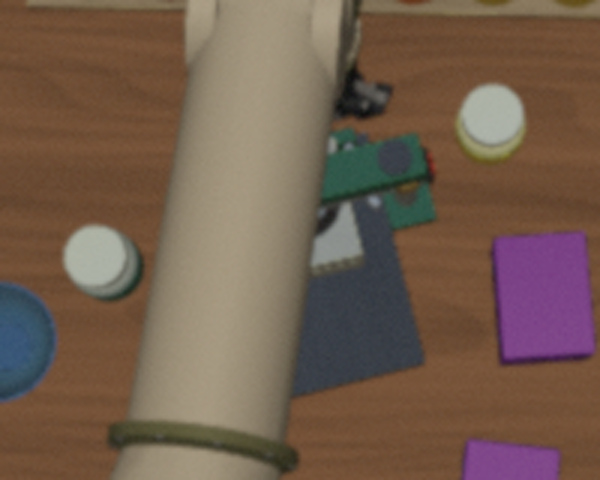

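move_arm:
  steps:
    - [-7,-0.35,0.2,0,0,0.1,30]
    - [-7,-0.35,0.2,0,0,0.1,30]
    - [-7,-0.35,0.2,0,0,0.1,30]
    - [-7,-0.35,0.2,0,0,0.1,30]
    - [-7,-0.35,0,0,0,0.1,30]
    - [-7,-0.35,0,0,0,0.1,30]
    - [-7,-0.35,0,0,0,0.1,30]
    - [-7,-0.35,0,0,0,0.1,30]
    - [-7,-0.35,0,0,0,0.1,30]
    - [0,0,0,0,0,0,30]

```text
time: 11.0
tool_pos: [0.6236, 0.0096, 0.2921]
eef_rot: [0.0, 0.988, 0.154, 0.001]
contact_force: [0.4, -0.5, -0.0]
gripper_width: 0.0299
```

```bash
cat >> h.py <<'E'
def look(k):
    st()
    cap("wrist","w%s"%k);cap("side","s%s"%k)
    a=cv2.imread(f"pics/w{k}.png");b=cv2.imread(f"pics/s{k}.png")
    cv2.imwrite(f"pics/c{k}.png",np.hstack([cv2.resize(a[:,120:520],(400,400)),cv2.resize(b[110:210,275:375],(400,400),interpolation=cv2.INTER_CUBIC)]))
    st()
E
python3 -c "
from h import *
look('11')"
```

```text
t 11.0 z 0.2921 r 0.0695 crank(tcp) 3.094 phi err -0.007 Ftool [0.3 0.6 0. ] tilt [-0.003 -0.001] j [-0.67  0.5   0.89  1.42 -0.39  1.4   0.53] w 0.0299
t 11.1 z 0.2914 r 0.0689 crank(tcp) 3.09 phi err -0.004 Ftool [ 0.7 -0.4  0.2] tilt [-0.001 -0.001] j [-0.67  0.5   0.89  1.42 -0.39  1.4   0.54] w 0.0301
```

View pics/c11.png

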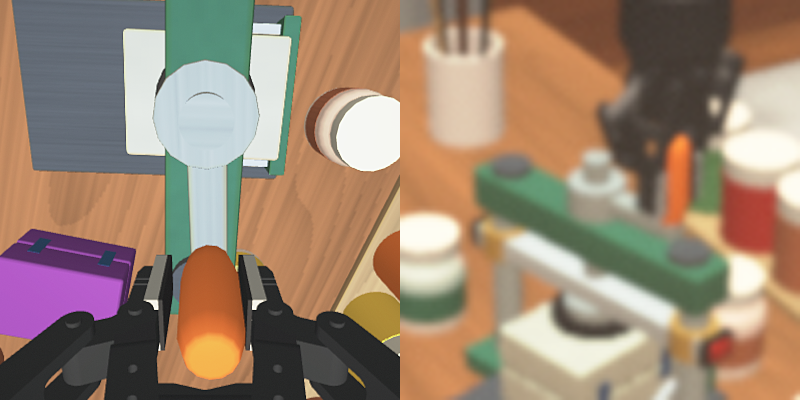

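move_arm:
  steps:
    - [-7,-0.35,0,0,0,0.1,30]
    - [-7,-0.3,0,0,0,0.1,30]
    - [-7,-0.3,0,0,0,0.1,30]
    - [-7,-0.3,0,0,0,0.1,30]
    - [-7,-0.3,0,0,0,0.1,30]
    - [-7,-0.35,0,0,0,0.1,30]
    - [-7,-0.35,0,0,0,0.1,30]

```text
time: 11.68
tool_pos: [0.5763, 0.0123, 0.2914]
eef_rot: [-0.0, 0.981, -0.193, 0.002]
contact_force: [5.3, 1.1, -1.5]
gripper_width: 0.0302
```

```bash
python3 -c "
from h import *
look('12')"
```

```text
t 11.68 z 0.2914 r 0.0684 crank(tcp) 3.794 phi err -0.004 Ftool [ 4.4 -3.   1.5] tilt [-0.003  0.001] j [-0.87  0.45  1.09  1.57 -0.4   1.37 -0.13] w 0.0302
t 11.78 z 0.291 r 0.0685 crank(tcp) 3.808 phi err 0.011 Ftool [ 0.3  0.4 -0.2] tilt [-0.001 -0.   ] j [-0.87  0.45  1.09  1.57 -0.4   1.37 -0.13] w 0.0301
```

View pics/c12.png

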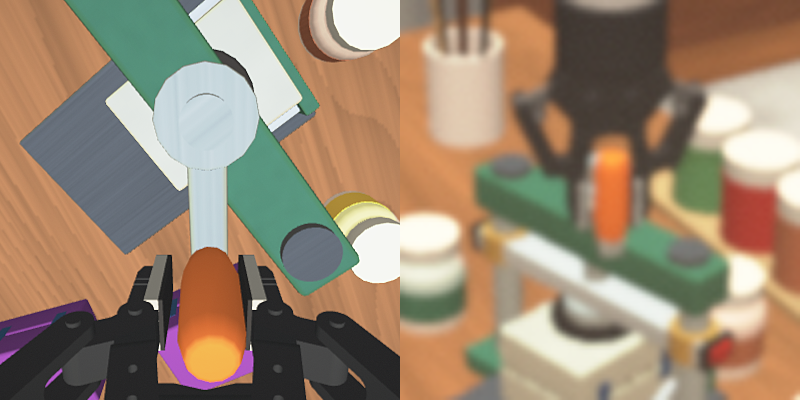

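move_arm:
  steps:
    - [-7,-0.35,0,0,0,0.1,30]
    - [-7,-0.3,0,0,0,0.1,30]
    - [-7,-0.3,0,0,0,0.1,30]
    - [-7,-0.3,0,0,0,0.1,30]

```text
time: 12.12
tool_pos: [0.5533, 0.0268, 0.2915]
eef_rot: [-0.0, 0.923, -0.384, 0.002]
contact_force: [5.0, -1.1, -1.8]
gripper_width: 0.03
```

```bash
python3 -c "
from h import *
look('13')"
```

```text
t 12.12 z 0.2915 r 0.0691 crank(tcp) 4.193 phi err -0.004 Ftool [ 4.3 -2.7  1.8] tilt [-0.003  0.001] j [-1.02  0.44  1.22  1.63 -0.42  1.37 -0.53] w 0.03
t 12.22 z 0.2912 r 0.069 crank(tcp) 4.207 phi err 0.012 Ftool [-0.5  0.3 -0.6] tilt [-0.002  0.   ] j [-1.02  0.44  1.22  1.63 -0.42  1.37 -0.53] w 0.03
```

View pics/c13.png

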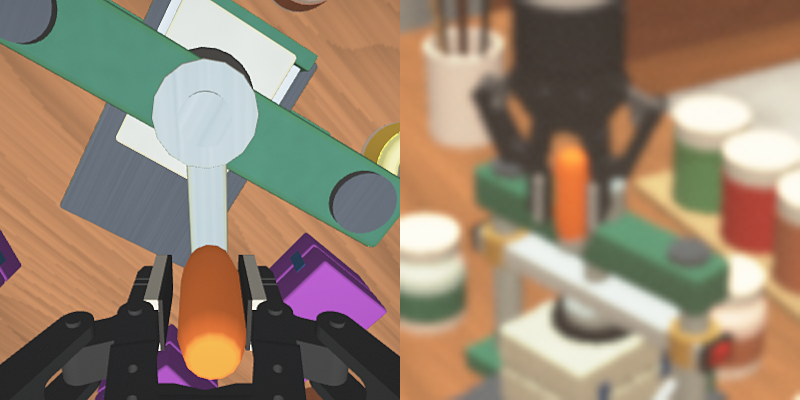

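move_arm:
  steps:
    - [-7,-0.35,0,0,0,0.1,30]
    - [-7,-0.3,0,0,0,0.1,30]
    - [-7,-0.3,0,0,0,0.1,30]

```text
time: 12.47
tool_pos: [0.5411, 0.0424, 0.2916]
eef_rot: [-0.0, 0.856, -0.518, 0.002]
contact_force: [6.3, -4.2, -2.1]
gripper_width: 0.0302
```

```bash
python3 -c "
from h import *
look('14')"
```

```text
t 12.47 z 0.2916 r 0.0694 crank(tcp) 4.481 phi err -0.017 Ftool [ 6.6 -3.7  2.2] tilt [-0.004  0.003] j [-1.12  0.46  1.32  1.66 -0.45  1.38 -0.82] w 0.0302
t 12.57 z 0.2913 r 0.0694 crank(tcp) 4.5 phi err 0.005 Ftool [ 1.5 -0.9 -0.5] tilt [-0.003  0.001] j [-1.12  0.46  1.32  1.66 -0.45  1.38 -0.82] w 0.0302
```

View pics/c14.png

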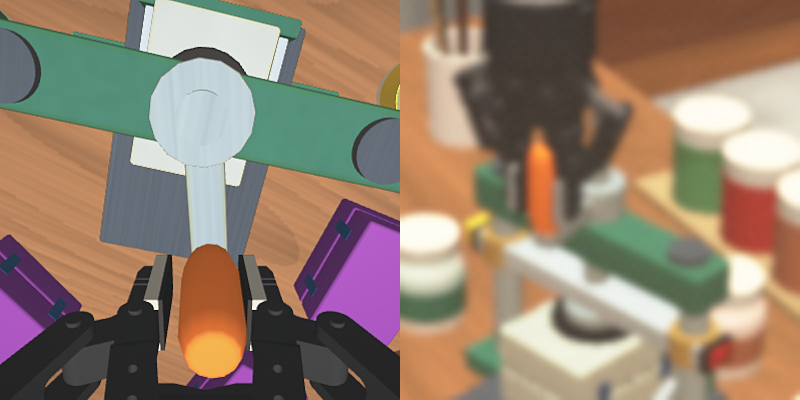

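move_arm:
  steps:
    - [-7,-0.3,0,0,0,0.1,30]
    - [0,0,0,0,0,0,30]

```text
time: 12.73
tool_pos: [0.5375, 0.0495, 0.2913]
eef_rot: [0.0, 0.829, -0.559, 0.001]
contact_force: [0.7, -2.3, 2.5]
gripper_width: 0.0301
```

```bash
cat >> h.py <<'E'
def tab(k):
    st()
    p=ctrl.camera_params("side");cap("side","s%s"%k)
    b=cv2.imread(f"pics/s{k}.png");sc=8;x0,y0=270,140
    c=cv2.resize(b[y0:y0+50,x0:x0+100],None,fx=sc,fy=sc,interpolation=cv2.INTER_CUBIC)
    u=np.array([np.cos(YAW),np.sin(YAW)]);v=np.array([-u[1],u[0]])
    for yy,col in((.128,(0,0,255)),(.14,(255,0,255)),(.148,(255,0,0)),(-.128,(0,0,255)),(-.136,(255,0,0))):
        for z in(.10,.14):
            q=proj(p,np.r_[O+v*yy,z]);cv2.circle(c,tuple(int(g) for g in ((q-[x0,y0]+.5)*sc)),2,col,-1)
    cv2.imwrite(f"pics/tab{k}.png",c)
E
python3 -c "
from h import *
tab('15')"
```

```text
t 12.73 z 0.2913 r 0.0697 crank(tcp) 4.595 phi err -0.001 Ftool [ 2.4  0.3 -2.5] tilt [-0.003  0.001] j [-1.15  0.47  1.35  1.67 -0.47  1.38 -0.92] w 0.0301
```

View pics/tab15.png

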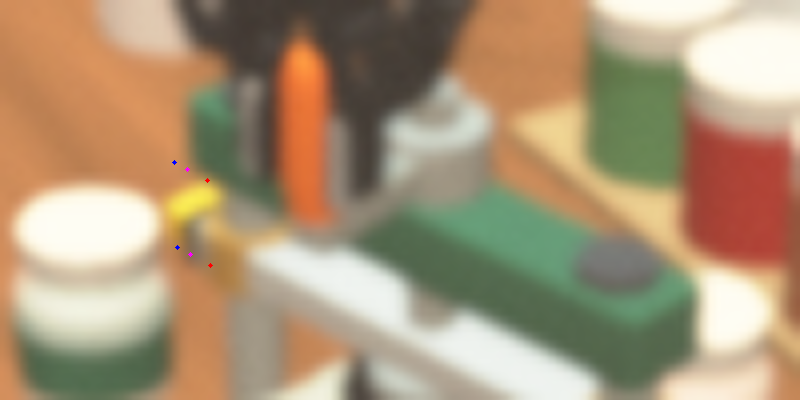

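move_arm:
  steps:
    - [-7,-0.3,0,0,0,0.1,30]
    - [0,0,0,0,0,0,30]

```text
time: 12.95
tool_pos: [0.535, 0.0562, 0.2912]
eef_rot: [0.0, 0.8, -0.6, 0.001]
contact_force: [0.7, -2.8, 2.2]
gripper_width: 0.0306
```

```bash
python3 -c "
from h import *
tab('16')"
```

```text
t 12.95 z 0.2912 r 0.0698 crank(tcp) 4.697 phi err 0.0 Ftool [ 2.9  0.2 -2.2] tilt [-0.002  0.001] j [-1.17  0.49  1.37  1.67 -0.49  1.39 -1.02] w 0.0306
```

View pics/tab16.png

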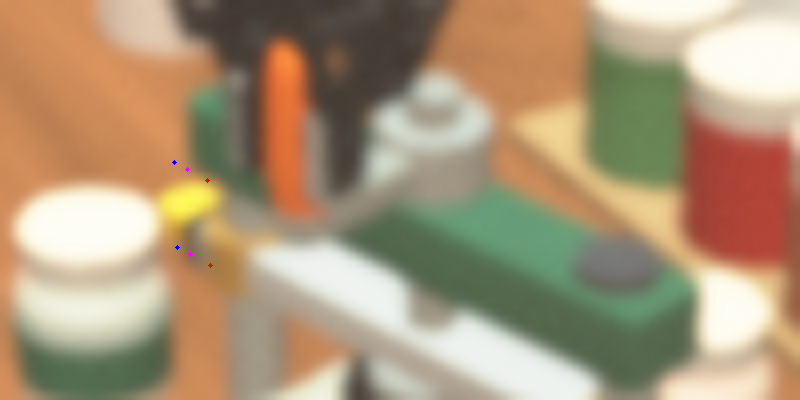

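move_arm:
  steps:
    - [-5.6,-0.2,0,0,0,0.08,30]
    - [0,0,0,0,0,0,30]

```text
time: 13.17
tool_pos: [0.5335, 0.0614, 0.2912]
eef_rot: [0.0, 0.775, -0.632, 0.001]
contact_force: [0.6, -4.1, 1.8]
gripper_width: 0.0301
```

```bash
python3 -c "
from h import *
tab('17')"
```

```text
t 13.17 z 0.2912 r 0.0699 crank(tcp) 4.775 phi err -0.003 Ftool [ 4.2  0.2 -1.8] tilt [-0.002  0.001] j [-1.19  0.5   1.4   1.67 -0.5   1.4  -1.09] w 0.0301
```

View pics/tab17.png

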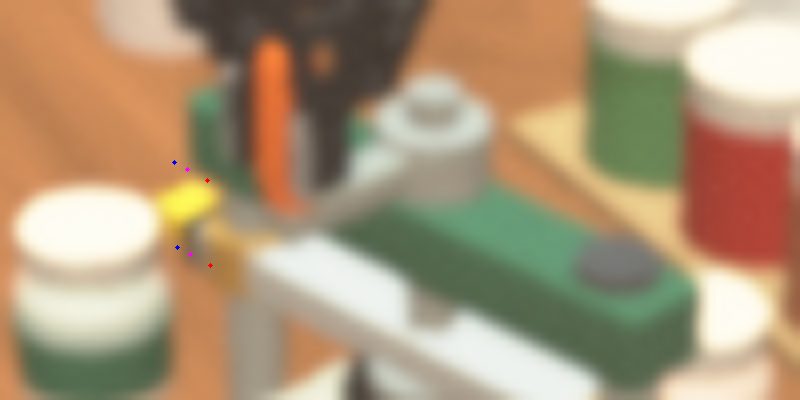

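Run:
```python
from h import *
for k in(12,13,14,15,16,17):
    b=cv2.imread(f"pics/s{k}.png").astype(int)[155:175,282:302]
    m=np.clip(np.minimum(b[...,1],b[...,2])-b[...,0]-70,0,None)*(b[...,1]>130)
    x=np.arange(282,302)
    col=m.sum(0)
    print(k,m.sum(),(col*x).sum()/max(m.sum(),1),col.tolist())
    r=cv2.imread(f"pics/s{k}.png").astype(int)[175:215,430-0:0] if 0 else None
```

```text
12 0 0.0 [0, 0, 0, 0, 0, 0, 0, 0, 0, 0, 0, 0, 0, 0, 0, 0, 0, 0, 0, 0]
13 0 0.0 [0, 0, 0, 0, 0, 0, 0, 0, 0, 0, 0, 0, 0, 0, 0, 0, 0, 0, 0, 0]
14 716 293.5782122905028 [0, 0, 0, 0, 0, 0, 0, 0, 0, 56, 137, 149, 157, 145, 72, 0, 0, 0, 0, 0]
15 1224 293.390522875817 [0, 0, 0, 0, 0, 0, 0, 0, 15, 164, 238, 238, 219, 198, 134, 18, 0, 0, 0, 0]
16 1852 292.889848812095 [0, 0, 0, 0, 0, 0, 0, 2, 151, 317, 358, 340, 291, 235, 144, 14, 0, 0, 0, 0]
17 1923 292.6983879355174 [0, 0, 0, 0, 0, 0, 0, 24, 179, 335, 375, 361, 310, 230, 108, 1, 0, 0, 0, 0]
```

move_arm:
  steps:
    - [2.5,0,0,0,0,0,40]
    - [0,0,0,0,0,0,40]
    - [0,0,-20,0,0,0,40]
    - [0,0,-35,0,0,0,40]
    - [0,0,-35,0,0,0,40]
    - [0,0,0,0,0,0,40]

```text
time: 13.72
tool_pos: [0.5352, 0.0593, 0.3869]
eef_rot: [-0.003, 0.775, -0.631, 0.003]
contact_force: [0.5, -0.6, -0.2]
gripper_width: 0.0401
```

```bash
python3 -c "
from h import *
tab('18')
p,_,_=cap('wrist','w18');np.savez('pics/w18p.npz',**p);cap('top','t18')
b=cv2.imread('pics/t18.png');cv2.imwrite('pics/c18t.png',cv2.resize(b[120:280,180:380],None,fx=3,fy=3,interpolation=cv2.INTER_CUBIC))
"
```

```text
t 13.72 z 0.3869 r 0.0688 crank(tcp) 4.739 phi err -0.037 Ftool [ 0.6 -0.3  0.2] tilt [-0.001  0.008] j [-1.21  0.44  1.45  1.5  -0.44  1.57 -1.14] w 0.0401
```

View pics/w18.png

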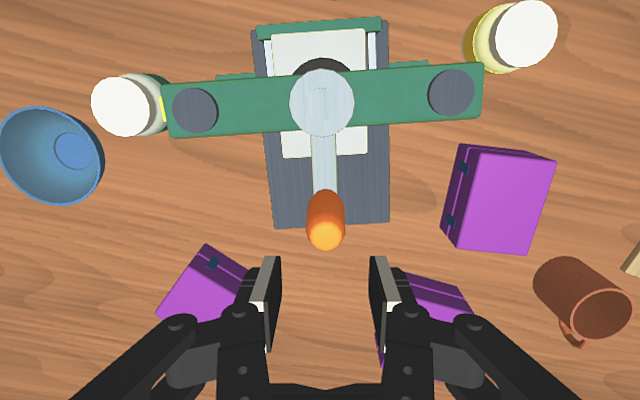

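View pics/c18t.png

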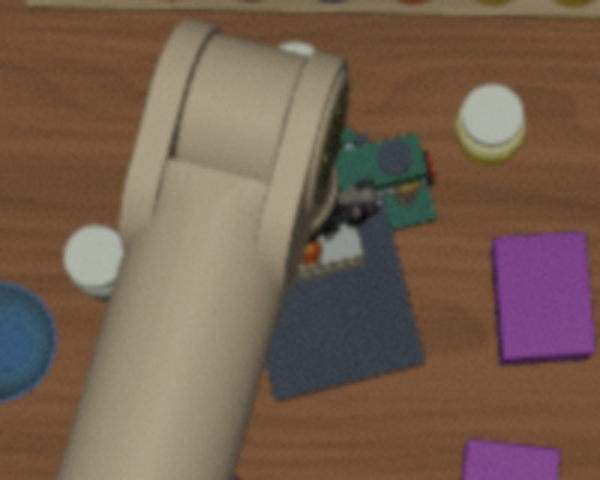

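View pics/tab18.png

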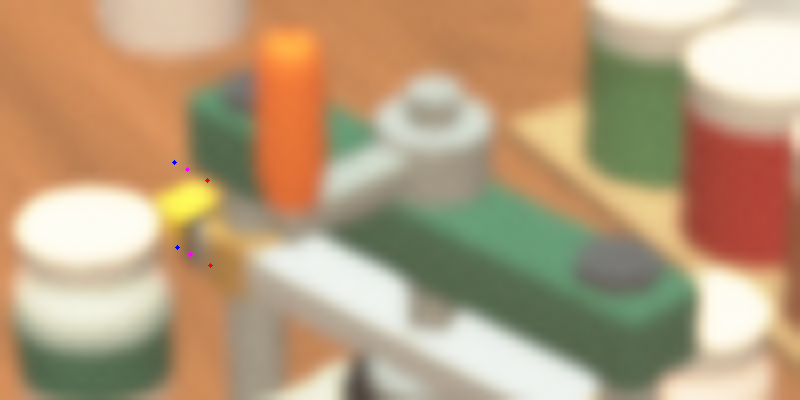

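move_arm:
  steps:
    - [36,0,0,0,0,0,40]
    - [36,0,0,0,0,0,40]
    - [36,0,0,0,0,0,40]
    - [36,0,0,0,0,0,40]
    - [36,0,0,0,0,0,40]
    - [0,0,0,0,0,0,40]

```text
time: 14.37
tool_pos: [0.5673, -0.1261, 0.3803]
eef_rot: [0.001, 0.771, -0.637, 0.001]
contact_force: [-1.0, -1.9, 0.8]
gripper_width: 0.0402
```

Run:
```python
from h import *
s=ctrl.sense();print(s["tool_pos"],s["joints"].round(2))
p,_,_=cap('wrist','w19');np.savez('pics/w19p.npz',**p);p,_,_=cap('top','t19')
b=cv2.imread('pics/t19.png');x0,y0=230,150
c=cv2.resize(b[y0:y0+75,x0:x0+100],None,fx=8,fy=8,interpolation=cv2.INTER_CUBIC)
u=np.array([np.cos(YAW),np.sin(YAW)]);v=np.array([-u[1],u[0]])
for yy,col in((.128,(0,0,255)),(.148,(255,0,0)),(-.128,(0,0,255)),(-.136,(255,0,0))):
  for xx in(-.011,.011):
    q=proj(p,np.r_[O+v*yy+u*xx,.125]);cv2.circle(c,tuple(int(g) for g in ((q-[x0,y0]+.5)*8)),3,col,-1)
cv2.imwrite('pics/c19t.png',c)
```

```text
[ 0.56730959 -0.1261093   0.38026678] [-0.69  0.51  1.3   1.4  -0.49  1.59 -0.83]
```

View pics/c19t.png

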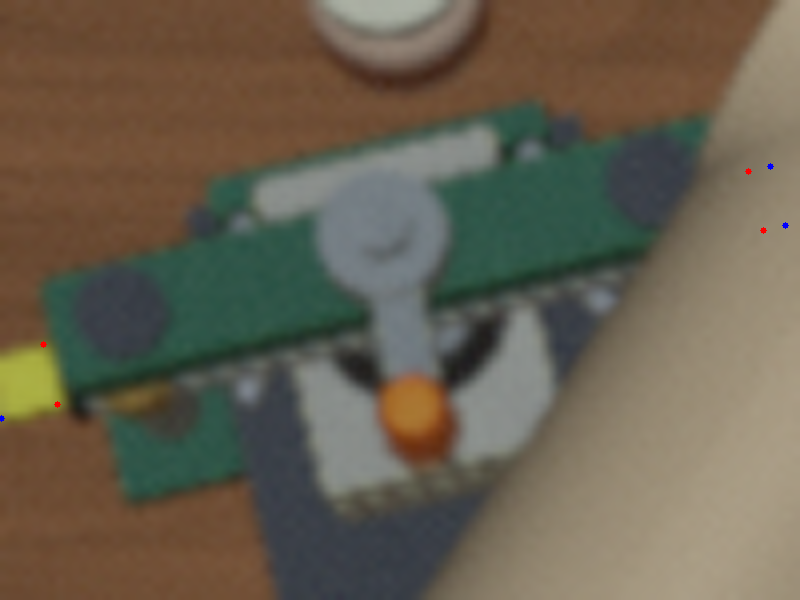

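View pics/w19.png

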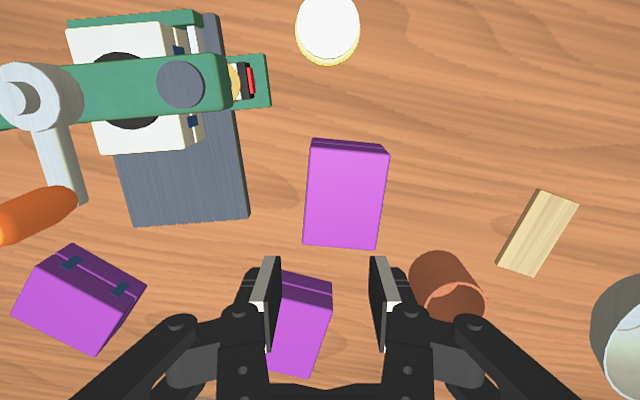

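Run:
```python
from h import *
p=ctrl.camera_params("top");im=cv2.imread('pics/t19.png');b=im.astype(int)
u=np.array([np.cos(YAW),np.sin(YAW)]);v=np.array([-u[1],u[0]])
roi=np.zeros((400,640),bool);roi[180:212,215:245]=1
m=roi&(np.minimum(b[...,1],b[...,2])-b[...,0]>60)&(b[...,1]>90)
ys,xs=np.nonzero(m)
for z in(.12,.135):
  w=np.array([ray(p,(x,y),z)[:2]-O for x,y in zip(xs,ys)]);Y=w@v;print(z,len(Y),Y.min(),Y.max(),(w@u).min(),(w@u).max())
x0,y0=215,170
cv2.imwrite('pics/c20.png',cv2.resize(im[y0:y0+50,x0:x0+60],None,fx=10,fy=10,interpolation=cv2.INTER_CUBIC))
p=dict(np.load("pics/w19p.npz"));w=cv2.imread("pics/w19.png");cv2.imwrite("pics/c20w.png",cv2.resize(w[40:120,200:290],None,fx=6,fy=6,interpolation=cv2.INTER_CUBIC))
for z in (.11,.12):
  for uv in((255,80),(246,80)):q=ray(p,uv,z)[:2]-O;print("red end",z,uv,q@u,q@v)
```

```text
0.12 72 0.1264184450638378 0.1498956847018511 -0.012141201932519816 0.012424910607499805
0.135 72 0.1245843083857217 0.1478078924500398 -0.015367371520729296 0.008933320915995416
red end 0.11 (255, 80) 0.0022245668421903564 -0.12751389112058129
red end 0.11 (246, 80) 0.0028777951834861037 -0.11926228967856711
red end 0.12 (255, 80) 0.0020773643878951656 -0.12937247371846664
red end 0.12 (246, 80) 0.002711421093088341 -0.12136304900104967
```

View pics/c20.png

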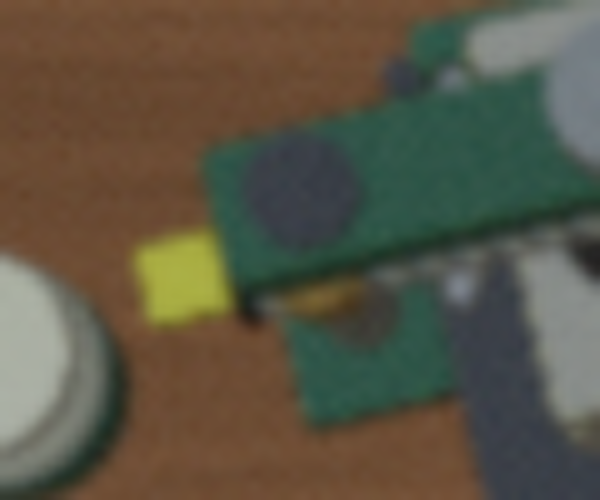

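View pics/c20w.png

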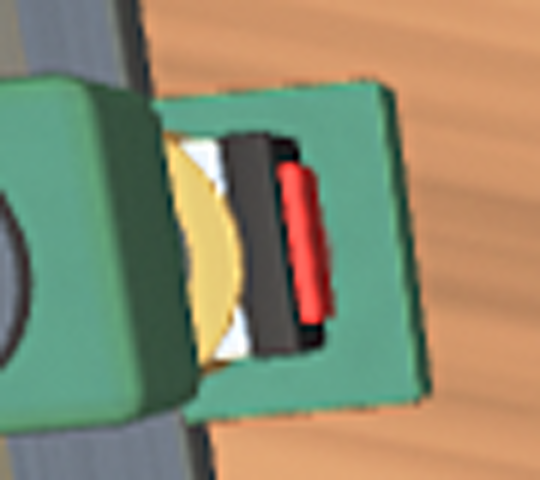

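```bash
python3 -c "
from rig import ctrl
print(ctrl.hand_in(), ctrl.sense()['time'])"
```

```text
the job is handed in; nothing more can be done
the job is handed in; nothing more can be done
```

The job is done and handed in at about 14.5 s of the 72 s; the hand-in call reports no verdict.

**Mould:** I pushed it about 72 mm with two open fingers until the push force jumped from about 7 N to 18 N against the back stop. The wrist camera then put its near face about 110 mm from the bed's front edge, which is home. It sat roughly 2 mm to one side and looked square to the bed.

**Crank:** I turned it from about 0.95 to about 4.75 rad with the fingers loosely around the handle and both tabs in view of the side camera. I then backed off, opened the fingers and lifted away.

**Last checks:**
- **Yellow tab:** it measured y ≈ 148–150 mm from the top camera, so it is at its stop. The side view read 2–3 mm less, within its resolution.
- **Red tab:** it measured y ≈ -128 mm from the wrist camera, so it is still in.
- **Mould after clamping:** by eye, it was still against the stop in the top and wrist pictures. I did not re-measure its position at that point.
- **Bystanders:** I did not measure their positions again. The arm never went near them, and those in view in the last pictures looked unmoved.
- **Robot:** it was clear of everything at hand-in.

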